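# Pin the stool rail under the bench drill and hold the feed lever down

## Task

The bench drill is switched off and has a pointed brass centring pin in its chuck. Lay the wooden stool rail flat on the drill's base, reaching out to the front of the drill, with its leg hole under the pin, and let go of it; then pull the spring-loaded feed lever down by its red knob until the tip of the pin is halfway down through the thickness of the rail, which centres the hole. Finish while still holding the lever there, so that the rail can be clamped, and leave the ear defenders, mallet, filler tin and G-clamp where they are.

Things in the scene. Friction and masses are not known exactly. Their poses are not given: they have to be found in the camera images.
- drill: Small green bench drill, 320 mm high, fixed. Origin on the bench top (height 0) right under the spindle axis; +z up. Front (operator's side) = its own -x, left = +y; the feed lever is on its -y side. Column 34 mm thick at x +145 mm; grey motor behind it, to x +230. Chuck 39 mm thick on the spindle axis, lower end 122 mm above the bench when raised.
- drill_table (a point): Point on the top face of the drill's grey cast base (its work table), on the spindle axis, 30 mm above the bench; axes as the drill's. The base is flat, spans x -100 to +200 mm, y -80 to +80 mm from here and is 30 mm thick.
- drill_head (a point): Centre of the top of the drill's black belt cover, 320 mm above the bench; axes as the drill's. Cover 245 x 100 x 55 mm (x, y, z); green head under it: heights 185 to 265 mm, 84 mm wide, its front face 40 mm in front of the spindle. No room for a gripper under the head: hold the rail by the part that stands out in front, 110 mm or more from the hole.
- lever_hinge (a point): Point on the feed lever's hinge axis (which runs along the drill's y), in the plane of the knob's swing: at (30, -120, 220) mm in the drill's frame; axes as the drill's. With lever angle a (rad) the knob's centre is at x = -110 cos(0.65 - a), y = 0, z = +110 sin(0.65 - a) mm from here.
- feed_lever: Feed lever of the drill: steel hub, 9 mm spoke and red ball knob, turning about the drill's y. Origin on the hinge axis, 66 mm nearer to the head than the knob's plane of swing; axes as the drill's when raised. A spring holds it raised and pushes back with about 4 N at the knob there and 8 N when turned 1.4 rad down; let go, it springs back up.
- quill (a joint): Downward travel (m) of the drill's quill with chuck and pin: 0 = raised, stop at 0.0475. Geared to the feed lever: lever angle a (rad, 0 = raised, growing as the knob is pulled forward and down) = travel / 0.025, so 25 mm down per radian.
- feed_knob (a point): Centre of the red plastic ball knob, 28 mm in diameter, on the end of the feed lever.
- pin_tip (a point): Lower tip of the polished brass pin in the drill's chuck, on the spindle axis; 74 mm above the bench when the lever is raised. The pin is 16 mm in diameter and tapers to 5 mm over its last 12 mm: entering the hole a few mm off centre, it draws the loose rail into line.
- rail: Beech stool rail, loose bar 240 x 45 x 20 mm, about 160 g. Origin: centre of its underside; x along its length, y across, z up. A through hole 19 mm in diameter stands at x = +90 mm, y = 0.
- hole (a point): Centre of the mouth of the rail's leg hole, in the rail's top face (20 mm above its underside); axes as the rail's, z up out of the hole. The hole is 20 mm deep (right through).
- ear_defenders: Yellow and black ear defenders, about 175 x 210 x 82 mm; a bystander. Origin on the bench midway between the cups, band towards its +x.
- mallet: Wooden mallet lying on the bench, head 75 x 125 x 65 mm at x = +100 mm, handle to -x (to x = -175 mm); a bystander. Origin on the bench.
- filler_tin: Blue tin of wood filler, 90 mm in diameter, 105 mm high; a bystander. Origin: centre of its underside.
- g_clamp: Blue G-clamp lying flat, about 180 x 110 x 24 mm; a bystander. Origin on the bench, near its middle.
Mind the look-alikes: they are no part of the job. Several things have the shape of the rail; the one meant has the colours described above.

How it is judged:
On the way, in this order (a step that is already met when the one before it is completed fails the run):
1. the rail lies flat on the drill's base, let go, its hole under the pin (within 7 mm), reaching out to the front (within 45 degrees), the lever still up (horizontal distance between hole and pin_tip below 0.007 m and z of rail in the frame of drill between 0.027 and 0.033 m and x of rail in the frame of drill below -0.063 m and angle between rail's own z axis and vertical below 0.05 rad and contact force between the fingers and rail below 0.3 N and linear speed of rail below 0.02 m/s and value of joint quill below 0.0025 m), for 0.2 s.
2. the lever is held down with the pin's tip halfway (6 to 14 mm) down the hole (z of pin_tip in the frame of hole between -0.014 and -0.006 m and horizontal distance between hole and pin_tip below 0.005 m and contact force between the fingers and feed_lever above 2 N), for 0.3 s.
At the end, for the whole second after the job is handed in: Fingers hold the feed lever (over 2 N), lever still, quill 28 to 40 mm down; pin tip 6 to 14 mm below the rail's top, within 5 mm of the hole's axis; rail untouched, still and flat (3 degrees) on the base (within 3 mm), its tail to the front within 45 degrees (all of step 2 and value of joint quill between 0.028 and 0.04 m and velocity of joint quill between -0.003 and 0.003 m/s and contact force between the fingers and rail below 0.3 N and z of rail in the frame of drill between 0.027 and 0.033 m and x of rail in the frame of drill below -0.063 m and angle between rail's own z axis and vertical below 0.05 rad and linear speed of rail below 0.02 m/s); the arm keeps its last pose, push and grip.
It fails at once if the ear defenders are pushed over 15 mm (distance of ear_defenders from where it was at the start of the episode above 0.015 m).
It fails at once if the mallet is pushed over 15 mm (distance of mallet from where it was at the start of the episode above 0.015 m).
It fails at once if the filler tin is pushed over 15 mm (distance of filler_tin from where it was at the start of the episode above 0.015 m).
It fails at once if the G-clamp is pushed over 15 mm (distance of g_clamp from where it was at the start of the episode above 0.015 m).
It also fails if it takes over 61 s, if anything falls off the work surface, if the arm or the gripper's body presses on something with over 40 N, if the wrist force passes 120 N, or if a joint passes its speed limit or range.

## Robot

A 6-joint arm with a two-finger parallel gripper is mounted at the origin on the work surface. World frame = base frame: x ahead of the robot, y to its left, z up, the work surface at z = 0. Lengths are in m, angles in rad, forces in N, time in s.
With the tool pointing down it reaches from about 0.4 to 0.825 m from the base axis. Payload 7 kg.
Tool frame: the origin (TCP) lies at the very end of the fingers, on their centre line; the grasp point (between the pads) lies 19 mm behind it; z points along the fingers, y is the line along which they close (so a half turn about z gives the same grasp; the last joint's range is limited). The gripper opens to 88 mm and grips with 3 to 60 N. Pads are 19 mm wide; open, the fingers measure 130 mm over their backs; the gripper's body (78 mm by 193 mm) begins 47 mm behind the grasp point.
Start: joints at [1.472, 0.359, 0.012, 0, -1.224, -0.288], TCP at [0.255, 0.625, 0.227] pointing down, gripper open.
Joint ranges: [-3.07, 3.07], [-1.43, 2.12], [-1.02, 1.25], [-3.03, 1.67], [-3.05, -0], [-3.03, 3.03]. Speed limits (rad/s): [2.39, 2.39, 3.01, 3.14, 3.14, 3.14].

## Interface

Orientations are given as [roll, pitch, yaw] about the fixed x, y, z axes, in that order (R = Rz(yaw) Ry(pitch) Rx(roll)).
In Python, from station import arm, grab_frame gives the robot as it stands.
- The arm moves only by the tool jog_arm, never from a script. Its argument "deltas" is a list that holds one entry, the list of rows, each a list of 4 numbers: the shift along the tool's x, y, z in units of 60 mm (1.0 is 60 mm), then the turn about the tool's z in units of 5 degrees (1.0 is 5 degrees). A call has 1 to 8 rows; each row is the pose to reach, as a shift and turn from the pose commanded when the call began, along the tool's axes at that moment; what a row does not reach only later rows make up. A row lasts 1/8 s, in which the tool goes at most 62.5 mm and 10.7 degrees, less where a joint would pass 70% of its speed; a pose out of reach is approached as far as the arm can. A call with a gripper value outside its range is refused whole. "grip" is the finger opening in mm, from 0 to 87.6, set as the call begins (left out, the last holds). The fingers move at their own pace and stop on an object; "squeeze" is the grip in N (left out, the last holds). Time passes only in rows, so rows that repeat a pose let the fingers close. It gives the time, the measured TCP pose, the force, the opening and the grip force at its end, in the units of the state.
- arm.get_state(): the state, without advancing time (a new reading comes with each control period).
- grab_frame(name): name is "scene" or "top" or "wrist"; returns a dict with "img" (420x560x3 uint8, red, green, blue), "vfov" (degrees; the focal length in pixels is half the picture's height over the tangent of half this angle, whatever the lens; pixels are square), "cx", "cy" (the principal point, pixels), "xyz" and "rotation" of the camera in the world. Camera axes: x right, y down, z forward; pixel columns grow to the right and rows downward; lengths in m; the calibration is good to about 2 mm. A picture is of the moment at which its call begins. There is no depth.
- arm.job_done(): hands the job in; it is judged then, once.
The state is a dict: "t": time; "q": joint angles; "qd": joint speeds; "joint_efforts": joint torques, N m; "eef_pos": TCP position; "ee_rot": TCP orientation; "force": force on the tool from outside, world axes, zero at the start; "moment": the same for the moment, N m; "width": finger opening in m; "gripper_force": force on a finger pad.
Only numpy, scipy, OpenCV 4.12 (cv2) and the standard library are available. Lean on these libraries where they do the work, as an engineer would, in place of code of your own. Each camera call takes 0.05 s, during which the arm holds its last target. There are 200 camera calls.

## Working session

There is one attempt and no reset: what is moved stays moved. The work goes in short steps, Python scripts to look and compute and a tool call to move; the robot and the scene stay as the last step left them, time stands still between calls to the robot, and variables do not carry over. Pictures are saved under pics/ and viewed, at most 11 in all, crops included, and the job is handed in when it is done.

Besides the shell and the picture viewer there is one more tool, called after "Request:" as a command line: name --argument value ..., lists and objects as JSON in quotes. jog_arm: Moves the arm, as the interface text tells. Its arguments: {"type":"object","properties":{"deltas":{"type":"array"},"grip":{"type":"number"},"squeeze":{"type":"number"}},"required":["deltas"]}

```bash
mkdir -p pics
cat > h.py <<'E'
import numpy as np, cv2, pickle
def cam(f):
    fl=f['img'].shape[0]/2/np.tan(np.radians(f['vfov'])/2)
    return fl,np.array(f['xyz']),np.array(f['rotation']).reshape(3,3)
def ray(f,u,v):
    fl,c,R=cam(f); d=R@np.array([(u-f['cx'])/fl,(v-f['cy'])/fl,1]); return c,d/np.linalg.norm(d)
def atz(f,u,v,z):
    c,d=ray(f,u,v); return c+d*(z-c[2])/d[2]
def tri(obs):
    A=np.zeros((3,3));b=np.zeros(3)
    for f,u,v in obs:
        c,d=ray(f,u,v);P=np.eye(3)-np.outer(d,d);A+=P;b+=P@c
    p=np.linalg.solve(A,b)
    return p,[round(float(np.linalg.norm((np.eye(3)-np.outer(ray(f,u,v)[1],ray(f,u,v)[1]))@(p-ray(f,u,v)[0]))),4) for f,u,v in obs]
def proj(f,p):
    fl,c,R=cam(f); q=R.T@(np.array(p)-c); return np.array([f['cx']+fl*q[0]/q[2],f['cy']+fl*q[1]/q[2]])
def save(f,n): pickle.dump(f,open(f'pics/{n}.pkl','wb'))
def load(n): return pickle.load(open(f'pics/{n}.pkl','rb'))
def grab(name,n):
    from station import grab_frame
    f=grab_frame(name); save(f,n); return f
def png(f,n,box=None,s=1):
    im=f['img'][:,:,::-1]
    if box: im=im[box[1]:box[3],box[0]:box[2]]
    cv2.imwrite(f'pics/{n}.png',cv2.resize(im,None,fx=s,fy=s,interpolation=cv2.INTER_CUBIC))
E
python3 - <<'E'
from h import *
from station import arm
s=arm.get_state();print(s)
for n in('scene','top','wrist'):
    f=grab(n,n+'0');print(n,f['vfov'],f['cx'],f['cy'],f['xyz'],np.round(f['rotation'],3).tolist())
    png(f,n+'0',s=1.4)
E
```

```text
{'t': 0.0, 'q': array([ 1.47210973e+00,  3.59418865e-01,  1.10240377e-02, -3.71295987e-04,
       -1.22406670e+00, -2.88111758e-01]), 'qd': array([-0.00020053,  0.00154753, -0.00080695, -0.00144913,  0.00054139,
       -0.00026883]), 'joint_efforts': array([ 5.64721831e-04, -5.82716238e+01,  2.93055475e+01,  6.99728832e+00,
        6.95289214e-03, -1.73808612e-04]), 'eef_pos': array([0.25445198, 0.62466401, 0.22558303]), 'ee_rot': array([ 3.13989691e+00, -1.38553920e-04, -3.86924703e-01]), 'force': array([-0.55328713, -0.81830673, -0.87128882]), 'moment': array([0.02766911, 0.02358214, 0.05438317]), 'gripper_force': 0.0, 'width': 0.08768021270006578}
scene 44.477844550904564 285.08920429143654 211.21124330787268 [ 1.04287136 -0.14836781  1.78465779] [-2.813, 0.004, 1.433]
top 44.99424121912226 282.55346337465005 205.16842982447614 [ 0.28012863 -0.08879564  1.60737846] [-2.978, -0.008, -1.549]
wrist 70.54366171954999 271.91406419255543 213.62735855849147 [0.3201705  0.59871985 0.38403021] [2.875, -0.002, -1.958]
```

View pics/scene0.png

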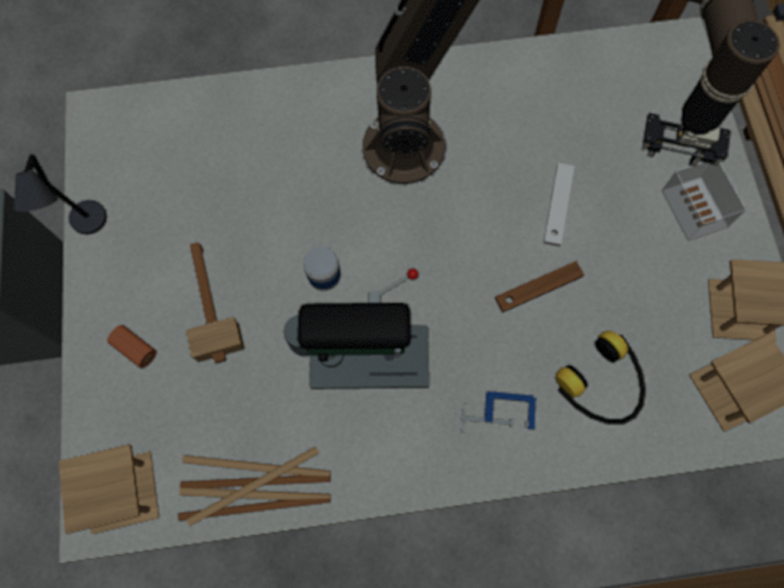

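View pics/top0.png

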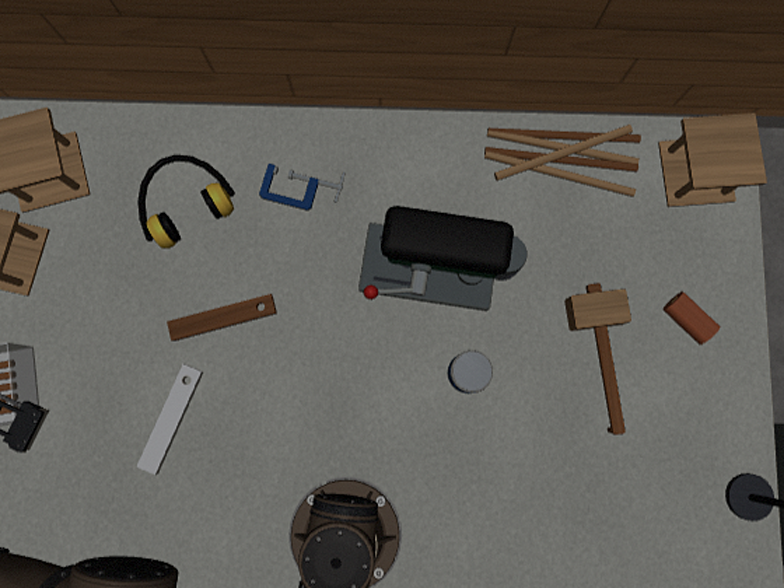

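The top view has two rail-like candidates, a brown wooden bar at (222,317) and a white bar at (170,420) in the enlarged pixels. I choose the brown one as the wooden rail and will check it in an enlarged crop.

Run:
```python
s=open('h.py').read()
s=s.replace("np.array(f['rotation']).reshape(3,3)","Rotation.from_euler('xyz',f['rotation']).as_matrix()").replace("import numpy","from scipy.spatial.transform import Rotation\nimport numpy",1)
open('h.py','w').write(s)
from h import *
t=load('top0');c=load('scene0')
def cr(f,x,y,w,h): return cv2.resize(f['img'][y:y+h,x:x+w,::-1],None,fx=4,fy=4,interpolation=cv2.INTER_CUBIC)
# origins: top rail(112,200) scene rail(340,175); top drill(250,140), scene drill(205,185); each 100x75
a=np.hstack([cr(t,110,195,100,73),cr(c,340,175,100,73)]);b=np.hstack([cr(t,250,145,100,75),cr(c,205,185,100,75)])
cv2.imwrite('pics/crop1.png',np.clip(np.vstack([a,b])*1.6,0,255).astype('uint8'))
# automated masks for red knob
for n,f in(('top',t),('scene',c)):
    hsv=cv2.cvtColor(f['img'],cv2.COLOR_RGB2HSV);m=((hsv[...,0]<5)|(hsv[...,0]>174))&(hsv[...,1]>200)&(hsv[...,2]>90)
    k,l,st,ce=cv2.connectedComponentsWithStats(m.astype('uint8'))
    print(n,[(st[i][4],ce[i].round(1).tolist()) for i in range(1,k) if st[i][4]>15])
```

```text
top [(np.int32(39), [264.2, 207.8])]
scene [(np.int32(25), [294.3, 195.3])]
```

View pics/crop1.png

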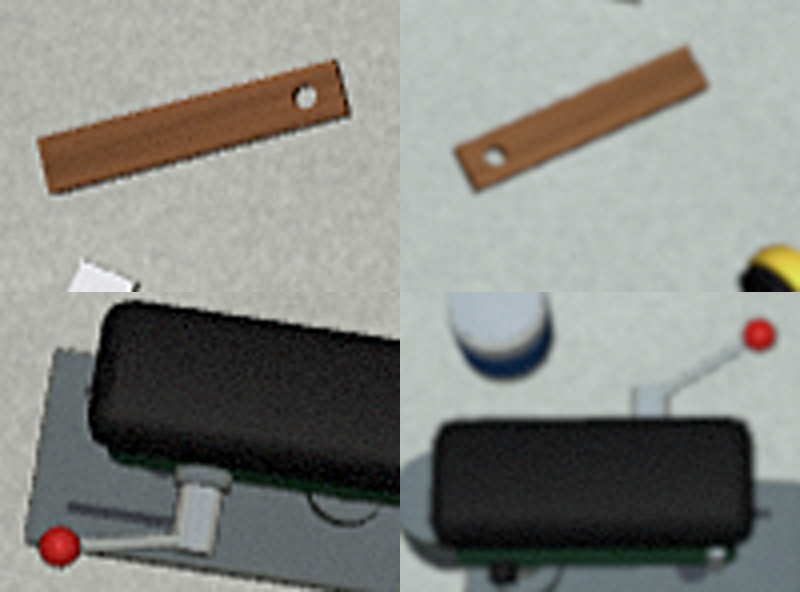

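The crops show the wooden rail with its through hole at top-view pixel (186.2,219.2), plain against the white look-alike. The drill's lever is on the robot's side with the red knob at (264,208). Next I compute the poses.

Run:
```python
from h import *
from scipy.optimize import least_squares
t=load('top0');c=load('scene0')
g=lambda p,o:((p[0]+.5)/4-.5+o[0],(p[1]+.5)/4-.5+o[1])
T=[(337,61),(351,117),(38,139),(52,194),(305,97)]
S=[(77,192),(57,149),(308,88),(288,46),(95,156)]
P=[]
for a,b in zip(T,S):
    ua=g(a,(110,195));ub=g(b,(340,175));p,r=tri([(t,*ua),(c,*ub)]);q=atz(t,*ua,.02);w=atz(c,*ub,.02);print(p.round(4),r,q.round(4),w.round(4));P.append((q+w)/2)
P=np.array(P)
print('len',np.linalg.norm(P[0]-P[2]),np.linalg.norm(P[1]-P[3]),'wid',np.linalg.norm(P[0]-P[1]),np.linalg.norm(P[2]-P[3]))
d=P[0]+P[1]-P[2]-P[3];yr=np.arctan2(d[1],d[0]);print('centre',P[:4].mean(0),'yaw',yr,'hole',P[4],'pred',P[:4].mean(0)+.09*d/np.linalg.norm(d))
k,r=tri([(t,264.2,207.8),(c,294.3,195.3)]);print('knob',k,r)
kd=np.array([.03-.11*np.cos(.65),-.12,.22+.11*np.sin(.65)]);print('knob exp z',kd[2])
obs=[(t,(264.2,207.8),kd),(c,(294.3,195.3),kd),
(t,g((57,58),(250,145)),(-.1,.08,.03)),(t,g((25,250),(250,145)),(-.1,-.08,.03)),(t,(490/1.4,308/1.4),(.2,-.08,.0)),
(c,(428/1.4,327/1.4),(-.1,-.08,.03)),(c,(430/1.4,387/1.4),(-.1,.08,.0)),(c,(310/1.4,387/1.4),(.2,.08,.0))]
def f(x):
    R=np.array([[np.cos(x[2]),-np.sin(x[2]),0],[np.sin(x[2]),np.cos(x[2]),0],[0,0,1]])
    return np.concatenate([proj(fr,R@np.array(p)+[x[0],x[1],0])-uv for fr,uv,p in obs])
s=least_squares(f,[.6,-.1,-1.6],loss='soft_l1');print(s.x);print(f(s.x).reshape(-1,2).round(1).tolist())
```

```text
[0.5226 0.1857 0.0115] [0.0005, 0.0005] [0.5213 0.1837 0.02  ] [0.5251 0.1845 0.02  ]
[0.4786 0.1744 0.0081] [0.0019, 0.0019] [0.477  0.1705 0.02  ] [0.4824 0.1741 0.02  ]
[0.4545 0.415  0.0154] [0.0013, 0.0013] [0.4541 0.415  0.02  ] [0.4562 0.4122 0.02  ]
[0.4116 0.4034 0.0152] [0.001, 0.001] [0.4111 0.4008 0.02  ] [0.4132 0.403  0.02  ]
[0.4925 0.208  0.0162] [0.0002, 0.0002] [0.492  0.2075 0.02  ] [0.4937 0.2069 0.02  ]
len 0.23930957656729554 0.23933825306511866 wid 0.045124059458243874 0.04451686555392167
centre [0.46754309 0.29297932 0.02      ] yaw -1.2835679910781967 hole [0.49288406 0.20721983 0.02      ] pred [0.49303966 0.20666637 0.02      ]
knob [ 0.48964369 -0.04794033  0.29203724] [0.0009, 0.0009]
knob exp z 0.28657050463096434
[ 0.60077272 -0.12039903 -1.69148326]
[[0.7, 0.8], [-0.1, 0.3], [-0.8, -1.0], [-0.3, -0.1], [-1.3, 1.7], [-0.2, -2.3], [-0.6, 0.9], [-0.2, 2.4]]
```

Rail and drill agree with the stated sizes: rail 239 x 45 mm, knob height 292 against 287 mm, and all within reach. Next I work out the move to above the rail's tail.

```bash
cat >> h.py <<'E'
def go(xyz,yaw=None):
    from station import arm
    s=arm.get_state();R=Rotation.from_euler('xyz',s['ee_rot']).as_matrix()
    d=R.T@(np.array(xyz)-s['eef_pos'])/.06
    dy=0 if yaw is None else (yaw-s['ee_rot'][2]+np.pi)%(2*np.pi)-np.pi
    print('t',round(s['t'],2),'units',d.round(3).tolist(),'turn',round(-np.degrees(dy)/5,2))
E
python3 - <<'E'
from h import *
go([.449,.355,.2],-1.284)
E
```

```text
t 0.15 units [4.699, 2.941, 0.435] turn 10.28
```

Request:
jog_arm --deltas '[[[0.7,0.45,0.06,1.6],[1.4,0.9,0.13,3.2],[2.1,1.3,0.2,4.8],[2.8,1.75,0.26,6.4],[3.5,2.2,0.33,8.0],[4.1,2.6,0.39,9.5],[4.7,2.94,0.43,10.3],[4.7,2.94,0.43,10.3]]]' --grip 87.6

```text
t: 1.15
eef_pos: [0.4503, 0.3531, 0.2004]
ee_rot: [3.141, -0.001, -1.29]
force: [-0.3, 0.0, 0.8]
width: 0.0876
gripper_force: 0.0
```

Run:
```python
from h import *
f=grab('wrist','w1');png(f,'w1',s=1.4)
c=grab('scene','s1')
a=cv2.resize(c['img'][40:320,200:560,::-1],None,fx=2.2,fy=2.2,interpolation=cv2.INTER_CUBIC);cv2.imwrite('pics/s1.png',np.clip(a*1.5,0,255).astype('uint8'))
go([.449,.355,.2],-1.284)
P=np.array([.4675,.293,.02]);u=np.array([np.cos(-1.2836),np.sin(-1.2836),0]);v=np.array([-u[1],u[0],0])
for x,y in((.12,.0225),(.12,-.0225),(.09,0),(-.12,.0225),(-.12,-.0225)): print(proj(f,P+x*u+y*v).round(1)*1.4)
```

```text
t 1.25 units [-0.002, 0.007, 0.011] turn -0.03
[348.18  23.66]
[411.04  23.24]
[379.82  69.86]
[355.6 338.8]
[407.54 338.52]
```

View pics/w1.png

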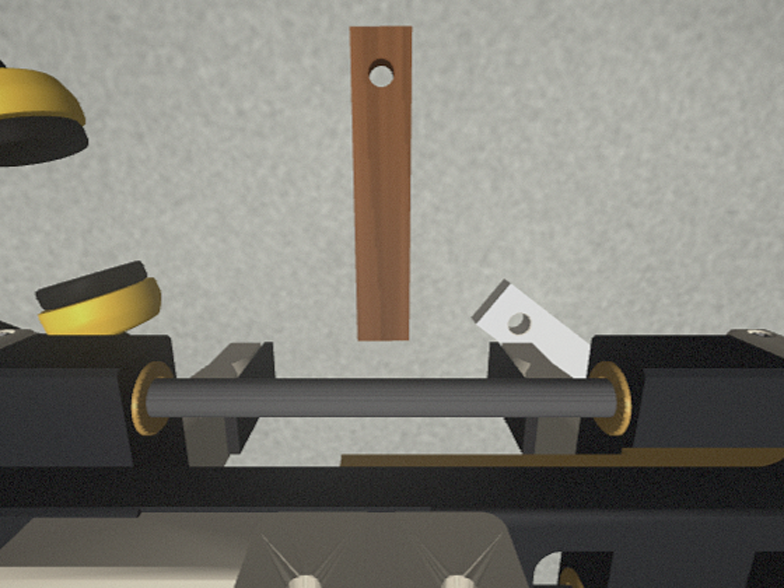

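View pics/s1.png

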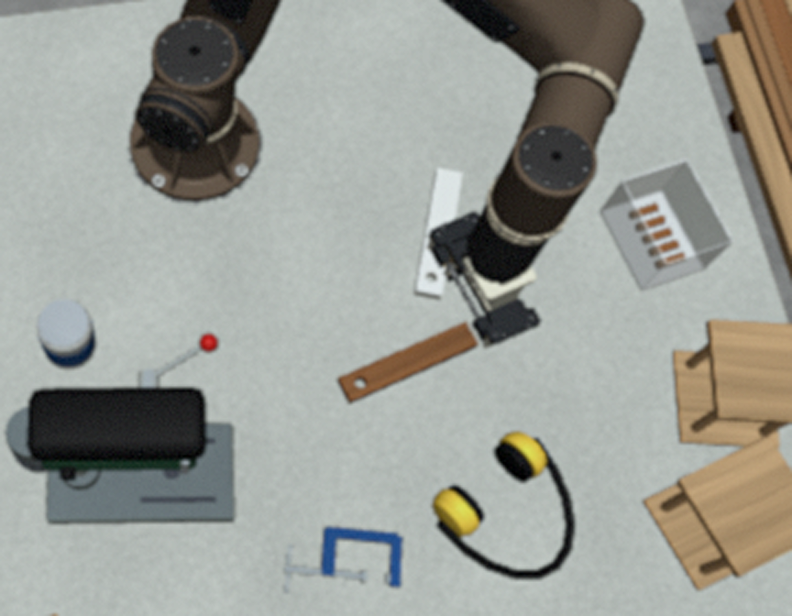

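The wrist view confirms the rail within about 2 mm of the prediction, with the hole at (381,72) and the tail edge at y=341. The scene view shows the arm's upper links well above everything. The ear-defender cups stand near the gripper's end, so I check that clearance before descending.

Run:
```python
from h import *
t=load('top0');w=load('w1');c=load('s1')
from station import arm
s=arm.get_state();R=Rotation.from_euler('xyz',s['ee_rot']).as_matrix();p=s['eef_pos']
def tl(q): return ((R.T@(q-p))*1000).round(0)
for u,v in((180/1.4,248/1.4),(163/1.4,248/1.4),(148/1.4,238/1.4),(230/1.4,212/1.4)):
    print('cup tool mm',tl(atz(t,u,v,.075)), tl(atz(t,u,v,.04)))
for u,v in((120,330),(45,330),(160,290)): print('w cup',tl(atz(w,u/1.4,v/1.4,.05)))
for u,v in((381,71),(349,27),(411,27),(358,341),(409,341)): print('rail tool',tl(atz(w,u/1.4,v/1.4,.02)))
print(go([.449,.355,.006],-1.284))
```

```text
cup tool mm [  21. -162.  126.] [  13. -172.  161.]
cup tool mm [ -15. -171.  126.] [ -24. -182.  161.]
cup tool mm [ -43. -202.  126.] [ -52. -213.  161.]
cup tool mm [ 145. -213.  126.] [ 140. -225.  161.]
w cup [ -36. -205.  151.]
w cup [ -36. -264.  151.]
w cup [  -4. -169.  151.]
rail tool [154.   1. 181.]
rail tool [182. -22. 181.]
rail tool [182.  22. 181.]
rail tool [-57. -20. 181.]
rail tool [-58.  24. 181.]
t 1.25 units [-0.002, 0.006, 3.244] turn -0.03
None
```

The cups are at least 160 mm to the side, against a body half-length of 97 mm, so it is clear. Descend and grip.

Request:
jog_arm --deltas '[[[0,0,0.8,0],[0,0,1.6,0],[0,0,2.3,0],[0,0,2.9,0],[0,0,3.2,0],[0,0,3.24,0],[0,0,3.24,0]]]'

```text
t: 2.12
eef_pos: [0.4492, 0.3563, 0.0069]
ee_rot: [-3.141, 0.0, -1.284]
force: [-0.5, 0.0, -1.0]
width: 0.0875
gripper_force: 0.0
```

Request:
jog_arm --deltas '[[[0,0,0,0],[0,0,0,0],[0,0,0,0],[0,0,0,0],[0,0,0,0],[0,0,0,0],[0,0,0,0],[0,0,0,0]]]' --grip 30 --squeeze 60

```text
t: 3.12
eef_pos: [0.4492, 0.3553, 0.0065]
ee_rot: [3.142, -0.0, -1.286]
force: [-1.4, -0.9, 3.2]
width: 0.0445
gripper_force: 60.0
```

Run:
```python
from h import *
from station import arm
print(arm.get_state()['eef_pos'])
go([.449,.355,.12],-1.284)
```

```text
[0.44923569 0.35533032 0.00645272]
t 3.12 units [0.004, 0.005, -1.892] turn -0.02
```

Request:
jog_arm --deltas '[[[0,0,-0.3,0],[0,0,-0.8,0],[0,0,-1.3,0],[0,0,-1.7,0],[0,0,-1.9,0],[0,0,-1.9,0]]]'

```text
t: 3.88
eef_pos: [0.4494, 0.3556, 0.1206]
ee_rot: [-3.141, 0.001, -1.286]
force: [0.3, -0.2, -1.8]
width: 0.0441
gripper_force: 60.0
```

Run:
```python
from h import *
f=grab('wrist','w2')
from station import arm
s=arm.get_state();print(s['eef_pos'],s['width'],s['gripper_force'],s['force'])
go([.632,.140,.12],-1.691)
```

```text
[0.44898372 0.35517109 0.11971523] 0.04430516434019689 59.99914526939392 [-0.42573561  0.74089496 -1.09149657]
t 3.92 units [4.299, -1.919, -0.006] turn 4.64
```

Request:
jog_arm --deltas '[[[0.3,-0.15,0,0.3],[0.9,-0.4,0,1.0],[1.6,-0.7,0,1.7],[2.3,-1.0,0,2.5],[3.0,-1.35,0,3.2],[3.7,-1.65,0,4.0],[4.15,-1.85,0,4.5],[4.3,-1.92,0,4.64]]]'

```text
t: 4.92
eef_pos: [0.6328, 0.1375, 0.1187]
ee_rot: [3.14, -0.001, -1.694]
force: [-0.9, 1.0, -1.5]
width: 0.0444
gripper_force: 60.0
```

Run:
```python
from h import *
f=grab('wrist','w3');png(f,'w3',s=1.4)
from station import arm
s=arm.get_state();print(s['eef_pos'],s['ee_rot'],s['width'],s['gripper_force'],s['force'])
def D(p):
    c,n=np.cos(-1.6915),np.sin(-1.6915);return np.array([.6008+c*p[0]-n*p[1],-.1204+n*p[0]+c*p[1],p[2]])
for n,p in(('pin',(0,0,.074)),('chuckbot',(0,0,.122)),('pinR',(0,-.008,.09)),('baseFL',(-.1,.08,.03)),('baseFR',(-.1,-.08,.03))): print(n,proj(f,D(p)).round(1)*1.4)
```

```text
[0.63306757 0.13762756 0.1188662 ] [ 3.13991769e+00 -1.38964137e-03 -1.69402411e+00] 0.044442651237167605 59.99907910823822 [ 0.02567975 -0.36374125 -0.72529358]
pin [ 380.1  -371.98]
chuckbot [ 380.52 -630.7 ]
pinR [ 405.58 -437.92]
baseFL [225.96   6.86]
baseFR [535.22   6.02]
```

View pics/w3.png

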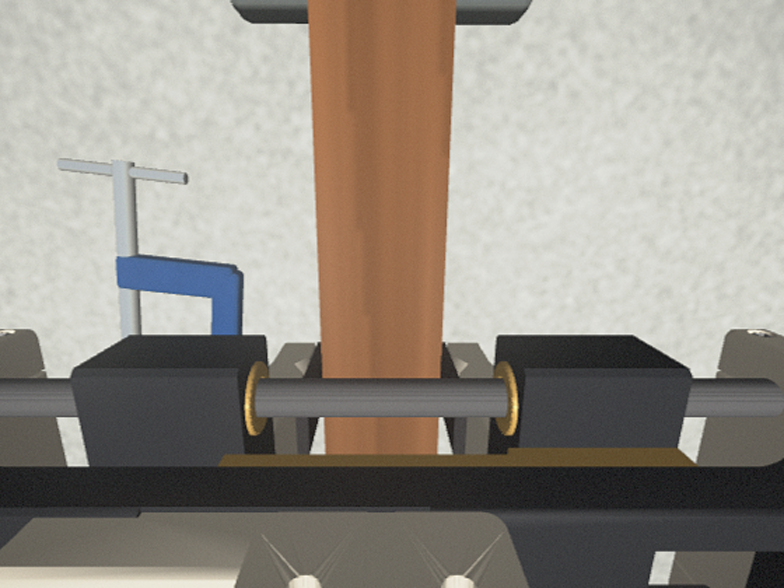

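The wrist view shows the rail held straight. The drill base's front edge runs from x=231 to 531 with its centre at 381 (380.6 predicted), so the lateral estimate holds. Next I check the edge's longitudinal position from the rows.

Run:
```python
from h import *
f=load('w3');im=f['img'].astype(int)
for c in(190,200,340,350): print(c,im[:22,c].mean(1).round(0).astype(int).tolist())
def D(p):
    c,n=np.cos(-1.6915),np.sin(-1.6915);return np.array([.6008+c*p[0]-n*p[1],-.1204+n*p[0]+c*p[1],p[2]])
for z in(.03,0): print(z,proj(f,D((-.1,-.05,z))),proj(f,D((-.1,.05,z))))
# top view: base front edge rows; scene view edges
t=load('top0');c=load('scene0')
for y in(-.05,-.02): print('top front edge',proj(t,D((-.1,y,.03))).round(1))
u=proj(t,D((-.1,-.05,.03)));v=int(round(u[1]));x0=int(u[0])-8
print(x0,t['img'][v,x0:x0+18].mean(1).round(0).astype(int).tolist())
for y in(0,.05):
    u=proj(c,D((-.1,y,.03)));v=int(round(u[1]));x0=int(u[0])-8;print('scene',u.round(1),x0,c['img'][v,x0:x0+18].mean(1).round(0).astype(int).tolist())
w=load('w1');p2=load('w2')
png(p2,'tmp') 
# hole in tool frame, after lift (rail top at TCP+ (0.02-0.0065) )
g=cv2.cvtColor(p2['img'],cv2.COLOR_RGB2HSV);print(p2['xyz'])
```

```text
190 [115, 119, 115, 106, 96, 82, 75, 58, 58, 59, 59, 59, 61, 57, 53, 52, 81, 206, 213, 212, 211, 211]
200 [119, 117, 119, 101, 96, 82, 70, 63, 58, 61, 60, 55, 60, 59, 59, 50, 84, 216, 217, 211, 210, 206]
340 [121, 121, 115, 116, 110, 94, 84, 71, 67, 60, 60, 60, 60, 59, 58, 55, 52, 79, 194, 202, 198, 195]
350 [122, 120, 118, 116, 106, 97, 82, 73, 63, 61, 60, 59, 59, 60, 61, 60, 55, 86, 205, 205, 204, 205]
0.03 [340.92848597   4.43362982] [202.8396831    4.77961143]
0 [332.62193133  19.72627432] [210.92449189  20.04526777]
top front edge [257.  197.7]
top front edge [258.4 188.5]
248 [111, 111, 109, 110, 111, 107, 111, 112, 120, 63, 60, 65, 67, 64, 66, 64, 65, 64]
scene [306.2 253.1] 298 [71, 72, 72, 73, 71, 70, 70, 74, 94, 113, 117, 117, 116, 116, 114, 115, 116, 117]
scene [306.6 267.1] 298 [65, 69, 72, 72, 73, 73, 71, 71, 81, 102, 116, 117, 114, 116, 118, 117, 115, 116]
[0.46940125 0.2881371  0.27884497]
```

Everything agrees to 1–3 mm. Next: lower to an underside height of about 43 mm, then slide in under the pin.

Run:
```python
from h import *
go([.6322,.140,.0495],-1.691)
go([.6190,.0306,.0495],-1.691)
```

```text
t 4.97 units [-0.039, 0.017, 1.156] turn -0.03
t 4.97 units [1.797, 0.011, 1.159] turn -0.03
```

Request:
jog_arm --deltas '[[[0,0,0.3,0],[0,0,0.7,0],[0,0,1.0,0],[0,0,1.14,0],[0,0,1.15,0],[0,0,1.15,0]]]'

```text
t: 5.72
eef_pos: [0.6328, 0.1405, 0.052]
ee_rot: [-3.141, 0.0, -1.69]
force: [0.3, -0.0, -1.0]
width: 0.0442
gripper_force: 60.0
```

Request:
jog_arm --deltas '[[[0.2,0,0,0],[0.5,0,0,0],[0.8,0,0,0],[1.1,0,0,0],[1.4,0,0,0],[1.65,0,0,0],[1.78,0,0,0],[1.8,0,0,0]]]'

```text
t: 6.72
eef_pos: [0.6195, 0.0325, 0.0514]
ee_rot: [3.142, -0.0, -1.691]
force: [-0.5, -0.6, -0.8]
width: 0.0443
gripper_force: 60.0
```

Run:
```python
from h import *
from station import arm
s=arm.get_state();print(s['eef_pos'],s['ee_rot'],s['force'],s['width'])
go([.6190,.0306,.0365],-1.691)
```

```text
[0.61947767 0.03246935 0.05135207] [ 3.14158680e+00 -1.28025553e-05 -1.69111529e+00] [-0.46318143 -0.58688878 -0.83539722] 0.04426316677458154
t 6.72 units [0.032, 0.004, 0.248] turn -0.0
```

Request:
jog_arm --deltas '[[[0.03,0,0.1,0],[0.03,0,0.17,0],[0.03,0,0.22,0],[0.03,0,0.24,0],[0.03,0,0.24,0]]]'

```text
t: 7.35
eef_pos: [0.6192, 0.0313, 0.0369]
ee_rot: [3.141, -0.0, -1.69]
force: [0.5, -0.9, 0.4]
width: 0.0446
gripper_force: 60.0
```

Run:
```python
from h import *
from station import arm
s=arm.get_state();print(s['eef_pos'],s['force'],s['moment'])
c=grab('scene','s4');t=grab('top','t4')
a=cv2.resize(c['img'][180:300,200:360,::-1],None,fx=4,fy=4,interpolation=cv2.INTER_CUBIC);cv2.imwrite('pics/s4.png',np.clip(a*1.6,0,255).astype('uint8'))
```

```text
[0.61924696 0.03130874 0.03688532] [ 0.48218773 -0.89305921  0.39637086] [ 0.13179161  0.02413684 -0.02211452]
```

View pics/s4.png

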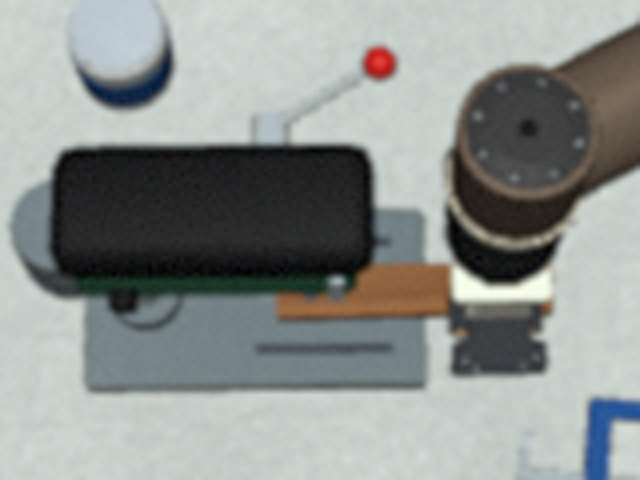

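The scene view shows the rail on the base under the head: hole-end corner at crop (276,318), tail end at (552,300), chuck bits at (335,285). I convert the end corner and edges into the drill frame.

Run:
```python
from h import *
c=load('s4')
def inv(q):
    a=-1.6915;d=q-np.array([.6008,-.1204,0]);return (np.array([np.cos(a)*d[0]+np.sin(a)*d[1],-np.sin(a)*d[0]+np.cos(a)*d[1],d[2]])*1000).round(1)
g=lambda x,y:((x+.5)/4-.5+200,(y+.5)/4-.5+180)
for n,x,y,z in(('end near top',277,313,.05),('end bottom',277,320,.03),('side top',420,313,.05),('side bottom',420,318,.03),('tail',552,300,.05),('baseFR corner',425,386,.03),('base F',425,300,.03),('base back L',87,388,.0)):
    print(n,inv(atz(c,*g(x,y),z)))
im=c['img'].astype(int)
print('row 257: ',im[256,262:275].tolist())
print('tail row 255',im[254,330:345].tolist())
```

```text
end near top [30.4 19.6 50. ]
end bottom [31.1 21.  30. ]
side top [-93.3  21.9  50. ]
side bottom [-93.9  21.5  30. ]
tail [-208.    12.4   50. ]
baseFR corner [-96.5  81.8  30. ]
base F [-98.8   5.4  30. ]
base back L [199.8  72.    0. ]
row 257:  [[73, 81, 85], [72, 81, 84], [73, 82, 85], [72, 81, 85], [73, 81, 84], [73, 82, 85], [79, 78, 76], [88, 71, 59], [93, 65, 43], [94, 65, 42], [94, 66, 43], [94, 66, 43], [94, 67, 43]]
tail row 255 [[140, 143, 133], [138, 141, 131], [139, 142, 131], [139, 142, 133], [138, 142, 133], [139, 142, 132], [133, 135, 124], [123, 120, 110], [116, 114, 108], [122, 127, 123], [126, 131, 128], [123, 129, 126], [122, 127, 125], [121, 126, 123], [122, 127, 124]]
```

The hole is within about 2 mm of the spindle axis and the rail's underside is at the base height. Release.

Request:
jog_arm --deltas '[[[0,0,0.01,0],[0,0,0.01,0],[0,0,0.01,0],[0,0,0.01,0],[0,0,0.01,0],[0,0,0.01,0]]]' --grip 75

```text
t: 8.2
eef_pos: [0.6193, 0.0311, 0.0364]
ee_rot: [-3.142, 0.0, -1.691]
force: [-0.4, -0.1, -0.6]
width: 0.0746
gripper_force: 0.0
```

Request:
jog_arm --deltas '[[[0,0,-0.2,0],[0,0,-0.5,0],[-0.2,0,-0.9,0],[-0.6,0,-1.4,0],[-1.0,0,-2.0,0],[-1.4,0,-2.6,0],[-1.7,0,-3.2,0],[-1.7,0,-3.8,0]]]'

```text
t: 9.2
eef_pos: [0.6314, 0.1336, 0.2673]
ee_rot: [-3.14, 0.001, -1.689]
force: [0.1, -1.1, -0.6]
width: 0.0748
gripper_force: 0.0
```

Run:
```python
from h import *
from station import arm
print(arm.get_state()['force'])
c=grab('scene','s5');t=grab('top','t5')
C=lambda f,x,y,w,h:cv2.resize(f['img'][y:y+h,x:x+w,::-1],(w*4,h*4),interpolation=cv2.INTER_CUBIC)
a=np.hstack([C(c,230,180,110,100),C(t,215,145,90,100)]);cv2.imwrite('pics/s5.png',np.clip(a*1.6,0,255).astype('uint8'))
for n,f in(('top',t),('scene',c)):
    hsv=cv2.cvtColor(f['img'],cv2.COLOR_RGB2HSV);m=((hsv[...,0]<5)|(hsv[...,0]>174))&(hsv[...,1]>200)&(hsv[...,2]>90)
    k,l,st,ce=cv2.connectedComponentsWithStats(m.astype('uint8'))
    print(n,[(st[i][4],ce[i].round(1).tolist()) for i in range(1,k) if st[i][4]>15])
```

```text
[ 0.09711081 -1.055347   -0.61174994]
top [(np.int32(55), [264.3, 207.9])]
scene [(np.int32(21), [294.4, 195.3])]
```

View pics/s5.png

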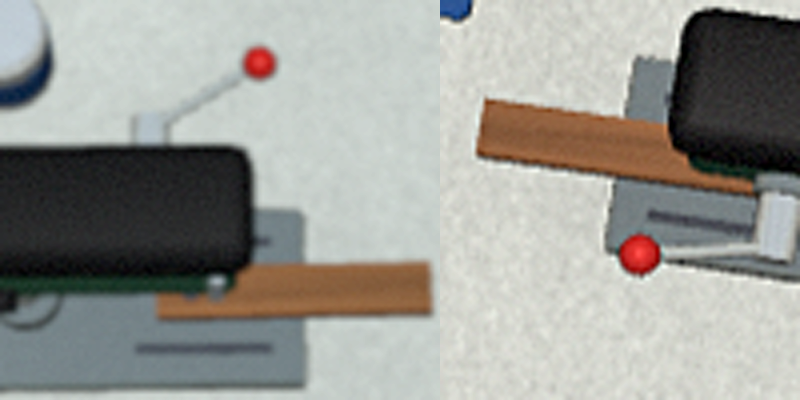

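The rail lies let go, and its hole end, tail and the raised lever are where planned. Next I compute the moves to bring the inner fingertip above the knob, with the gripper's body kept outboard of the belt cover.

Run:
```python
from h import *
t=load('t5');c=load('s5')
a=-1.6915
def inv(q):
    d=q-np.array([.6008,-.1204,0]);return (np.array([np.cos(a)*d[0]+np.sin(a)*d[1],-np.sin(a)*d[0]+np.cos(a)*d[1],d[2]])*1000).round(1)
def D(p): return np.array([.6008+np.cos(a)*p[0]-np.sin(a)*p[1],-.1204+np.sin(a)*p[0]+np.cos(a)*p[1],p[2]])
g=lambda x,y,o:((x+.5)/4-.5+o[0],(y+.5)/4-.5+o[1])
print('tail corners top',inv(atz(t,*g(46,100,(215,145)),.05)),inv(atz(t,*g(38,156,(215,145)),.05)),'base front',inv(atz(t,*g(195,60,(215,145)),.03)))
print('scene tail',inv(atz(c,*g(430,263,(230,180)),.05)),inv(atz(c,*g(431,311,(230,180)),.05)),'end',inv(atz(c,*g(158,314,(230,180)),.05)))
k,r=tri([(t,264.3,207.9),(c,294.4,195.3)]);print('knob',k,inv(k))
print('up+over');go(D((-.058,-.166,.35)),-1.691)
for A in(0,.33,.65,.98,1.34):
    b=.65-A;print(A,D((.03-.11*np.cos(b),-.166,.234+.11*np.sin(b))).round(4))
```

```text
tail corners top [-208.2   21.4   50. ] [-207.2  -23.9   50. ] base front [-98.4  75.4  30. ]
scene tail [-207.9  -20.7   50. ] [-206.7   22.2   50. ] end [29.6 20.5 50. ]
knob [ 0.4894853  -0.04789693  0.29153244] [ -58.6 -119.2  291.5]
up+over
t 9.3 units [3.284, 2.793, -1.351] turn 0.02
0 [ 0.4429 -0.0433  0.3006]
0.33 [ 0.445  -0.0265  0.2686]
0.65 [ 0.4456 -0.021   0.234 ]
0.98 [ 0.4449 -0.0269  0.1984]
1.34 [ 0.4426 -0.046   0.164 ]
```

Relative to the base, the rail sits within about 1 mm of ideal. Now over to the knob.

Request:
jog_arm --deltas '[[[0,0,-0.6,0],[0.3,0.2,-1.2,0],[0.8,0.6,-1.4,0],[1.35,1.1,-1.4,0],[1.9,1.6,-1.4,0],[2.5,2.1,-1.4,0],[3.0,2.6,-1.4,0],[3.28,2.8,-1.4,0]]]' --grip 80

```text
t: 10.3
eef_pos: [0.4393, -0.0442, 0.3498]
ee_rot: [-3.139, 0.001, -1.691]
force: [0.7, -0.7, 0.4]
width: 0.0801
gripper_force: 0.0
```

Run:
```python
from h import *
from station import arm
s=arm.get_state();print(s['eef_pos'],s['ee_rot'],s['force'],s['width'],s['q'].round(2))
f=grab('wrist','w6');png(f,'w6',s=1.4)
c=grab('scene','s6');t=grab('top','t6')
go([.4429,-.0433,.306],-1.691)
```

```text
[ 0.43929418 -0.0441636   0.34977497] [-3.13916616e+00  1.14937451e-03 -1.69102372e+00] [ 0.69699483 -0.71978926  0.39965186] 0.08009377168510075 [ 0.35 -0.1  -0.25  0.   -1.42 -0.47]
t 10.45 units [-0.005, -0.032, 0.723] turn -0.01
```

View pics/w6.png

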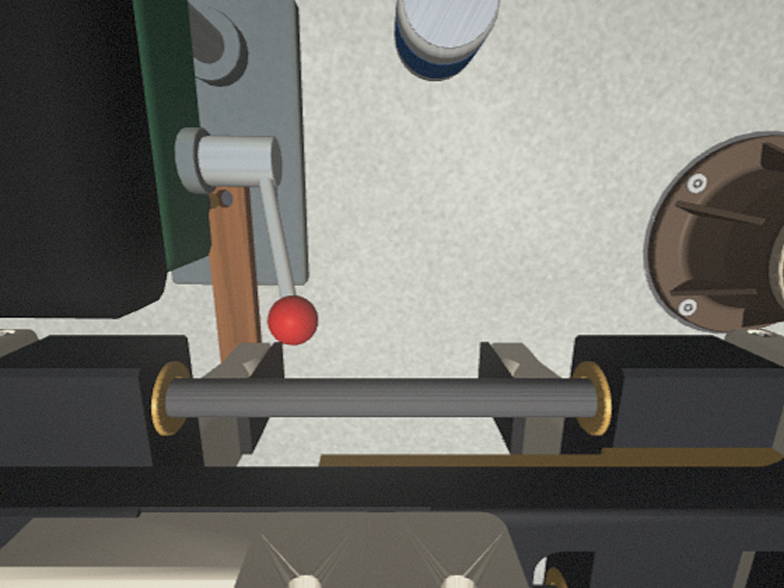

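The wrist view shows the red knob at (293,320), the spoke running to the hub, and the pin above the rail's hole near (222,199). I check the knob's position relative to the inner fingertip.

Run:
```python
from h import *
from station import arm
f=load('w6');s=arm.get_state();R=Rotation.from_euler('xyz',s['ee_rot']).as_matrix();p=s['eef_pos']
for z in(.2866,.2915): print('knob tool mm',(R.T@(atz(f,293/1.4,320/1.4,z)-p)*1000).round(1))
for q in((9.5,-40,0),(-9.5,-40,0),(9.5,-61,0),(9.5,-40,-19),(9.5,-44,0)): print(q,(proj(f,p+R@np.array(q)/1000)*1.4).round(0))
c,d=ray(f,200/1.4,340/1.4)
print('knob by D',(R.T@(np.array([.4895,-.0484,.2875])-p)*1000).round(1))
print('cover corner',)
```

```text
knob tool mm [ -1.4 -47.7  62.9]
knob tool mm [  0.3 -46.6  58. ]
(9.5, -40, 0) [279. 343.]
(-9.5, -40, 0) [282. 385.]
(9.5, -61, 0) [228. 343.]
(9.5, -40, -19) [267. 362.]
(9.5, -44, 0) [269. 343.]
knob by D [ -0.8 -48.8  62. ]
cover corner
```

The knob is centred under the fingertip (tool y about -48 mm, tip spanning -40 to -54). Press down along the knob's arc.

Request:
jog_arm --deltas '[[[0,0,0.4,0],[0,0,0.7,0],[-0.02,0,0.8,0],[-0.08,0,0.9,0],[-0.14,0,1.02,0],[-0.2,0,1.14,0],[-0.26,0,1.28,0],[-0.28,0,1.35,0]]]'

```text
t: 11.45
eef_pos: [0.4455, -0.0241, 0.2692]
ee_rot: [-3.137, 0.003, -1.689]
force: [-2.8, 7.8, 9.2]
width: 0.0802
gripper_force: 4.4
```

Request:
jog_arm --deltas '[[[-0.03,0,0.1,0],[-0.06,0,0.25,0],[-0.08,0,0.42,0],[-0.09,0,0.58,0],[-0.08,0,0.75,0],[-0.06,0,0.9,0],[-0.02,0,1.05,0],[0.01,0,1.17,0]]]'

```text
t: 12.45
eef_pos: [0.4457, -0.0252, 0.1986]
ee_rot: [-3.137, 0.002, -1.689]
force: [-0.6, 4.9, 7.0]
width: 0.0802
gripper_force: 3.2
```

Run:
```python
from h import *
from station import arm
s=arm.get_state();print(s['eef_pos'],s['ee_rot'],s['force'],s['width'])
f=grab('wrist','w7');png(f,'w7',s=1.4)
```

```text
[ 0.44567776 -0.02517301  0.19860006] [-3.13737731e+00  2.27287868e-03 -1.68906790e+00] [-0.5557818   4.86350066  7.00516557] 0.08017488865052487
```

View pics/w7.png

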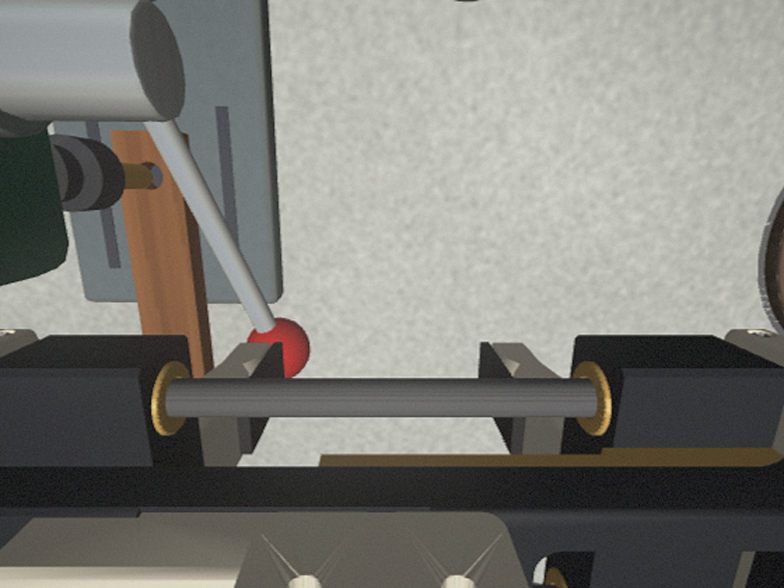

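The wrist view shows the pin entering the rail's hole in line at (145,176), with the fingertip on the red knob. Continue to the final depth while shifting about 3 mm outboard.

Request:
jog_arm --deltas '[[[0.04,0.02,0.1,0],[0.09,0.04,0.2,0],[0.14,0.05,0.29,0],[0.2,0.05,0.38,0],[0.26,0.05,0.46,0],[0.31,0.05,0.53,0],[0.34,0.05,0.58,0],[0.34,0.05,0.58,0]]]'

```text
t: 13.5
eef_pos: [0.4405, -0.0455, 0.164]
ee_rot: [-3.137, 0.002, -1.689]
force: [-0.1, 4.9, 7.6]
width: 0.0802
gripper_force: 3.4
```

Run:
```python
from h import *
from station import arm
s=arm.get_state();print(s['t'],s['eef_pos'],s['ee_rot'],s['force'],s['qd'].round(4))
f=grab('wrist','w8');png(f,'w8',s=1.4)
R=Rotation.from_euler('xyz',s['ee_rot']).as_matrix();p=s['eef_pos']
a=-1.6915
def D(q): return np.array([.6008+np.cos(a)*q[0]-np.sin(a)*q[1],-.1204+np.sin(a)*q[0]+np.cos(a)*q[1],q[2]])
for A in(1.2,1.28,1.36,1.44,1.52):
    b=.65-A;k=D((.03-.11*np.cos(b),-.12,.22+.11*np.sin(b)));print(A,'ball px',(proj(f,k)*1.4).round(0),'tool mm',(R.T@(k-p)*1000).round(1))
```

```text
13.5 [ 0.4405438  -0.04545989  0.16400387] [-3.13701631e+00  1.72838934e-03 -1.68929680e+00] [-0.11090432  4.93558909  7.58702747] [ 0.0013 -0.0013  0.0021 -0.0001 -0.0039 -0.0023]
1.2 ball px [267. 380.] tool mm [ -8.6 -48.1   1.7]
1.28 ball px [270. 362.] tool mm [ -3.7 -48.1   9. ]
1.36 ball px [273. 344.] tool mm [  1.8 -48.   15.9]
1.44 ball px [276. 327.] tool mm [  7.8 -48.   22.3]
1.52 ball px [278. 310.] tool mm [ 14.3 -48.   28.3]
```

View pics/w8.png

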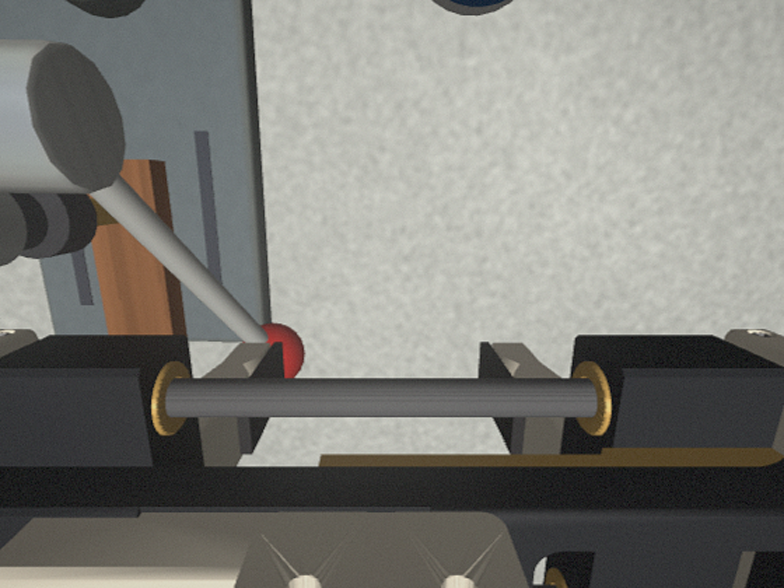

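The ball is centred near (276,350), giving a lever angle of about 1.34 rad, so the pin should be about 9 mm down the hole and the rail is in line. Hold, then check it is still.

Request:
jog_arm --deltas '[[[0,0,0,0],[0,0,0,0],[0,0,0,0],[0,0,0,0],[0,0,0,0],[0,0,0,0],[0,0,0,0],[0,0,0,0]]]'

```text
t: 14.55
eef_pos: [0.4406, -0.0453, 0.1642]
ee_rot: [-3.137, 0.002, -1.689]
force: [-0.2, 4.4, 6.5]
width: 0.0799
gripper_force: 3.4
```

Run:
```python
from h import *
from station import arm
s=arm.get_state();print(s['t'],s['eef_pos'],s['force'],s['gripper_force'])
# knob and rail still where expected?
for n in('top','scene'):
    f=grab(n,n+'9');hsv=cv2.cvtColor(f['img'],cv2.COLOR_RGB2HSV);m=((hsv[...,0]<5)|(hsv[...,0]>174))&(hsv[...,1]>180)&(hsv[...,2]>60)
    k,l,st,ce=cv2.connectedComponentsWithStats(m.astype('uint8'));print(n,[(st[i][4],ce[i].round(1).tolist()) for i in range(1,k) if st[i][4]>5])
t=load('top9');o=load('t5');print('tail region diff',np.abs(t['img'][165:187,220:255].astype(int)-o['img'][165:187,220:255]).mean())
if s['force'][2]>5 and abs(s['eef_pos'][2]-.164)<.004: print(arm.job_done())
```

```text
14.55 [ 0.44061312 -0.04531887  0.16422321] [-0.19200657  4.41617288  6.49042917] 3.448127433657646
top []
scene []
tail region diff 5.896536796536797
the job is handed in; nothing more can be done
None
```

I handed the job in at about 14.6 s. The rail lies flat and let go with its hole under the pin (about 1 mm off by measurement), and the lever is held down by the fingertip at about 6.5–7.5 N, with the pin tip about 9 mm into the 20 mm rail by the knob's position in the wrist view. The final overhead check could not see the knob, and no verdict came back.

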